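# Load the filter dryer, shut its drawer and set its guarded knob

## Robot

A 6-joint arm with a two-finger parallel gripper is mounted at the origin on a cart in front of the work surface, level with it; the furniture and walls round the work are solid. World frame = base frame: x ahead of the robot, y to its left, z up, the work surface at z = 0. Lengths are in mm, angles in rad, forces in N, time in s.
With the tool pointing down it reaches from about 350 to 875 mm from the base axis. Payload 4.2 kg.
Tool frame: the origin (TCP) lies at the very end of the fingers, on their centre line; the grasp point (between the pads) lies 19 mm behind it (bot.tcp_to_grasp is the distance from the TCP to the grasp point, in mm); z points along the fingers, y is the line along which they close (so a half turn about z gives the same grasp; the last joint's range is limited). The gripper opens to 87 mm and grips with 3 to 60 N. Pads are 19 mm wide; open, the fingers measure 117 mm over their backs; the gripper's body (75 mm by 190 mm) begins 51 mm behind the grasp point.
Start: joints at [1.397, 0.385, 0.008, 0, -1.194, -0.259], TCP at [262.1, 567.365, 222.55] pointing down, gripper open.
Joint ranges: [-3.14, 3.14], [-1.21, 2.06], [-1.07, 1.41], [-3.16, 2.05], [-2.99, -0.16], [-3.1, 3.1]. Speed limits (rad/s): [2.79, 2.79, 3.14, 3.14, 3.14, 3.14].

## Interface

Orientations are given as a rotation vector (axis times angle).
In Python, from plant import bot, camrig, probe_bus, order gives the robot as it stands (bot), with the cameras (camrig), the readings (probe_bus) and the job (order).
- The arm moves only by the tool pendant, called as name(argument=value, ...) on one line, values as JSON. Schema: {"type":"object","properties":{"plan":{"type":"array","items":{"type":"array","items":{"type":"array","items":{"type":"number"},"minItems":7,"maxItems":7},"minItems":1,"maxItems":20},"minItems":1,"maxItems":1},"only":{"type":"string"},"quiet":{"type":"boolean"},"lines":{"type":"string"}},"required":["plan"],"additionalProperties":false}. plan is a list that holds a single list of rows (three levels of brackets), with 1 to 20 rows, each of 7 numbers: the opening from 0.0 (shut) to 1.0 (fully open), then dx, dy, dz in fractions of the full range, 1 being 75 cm, then a rotation vector rx, ry, rz in shares of 4 rad (1.0 is 4 rad); each row is the pose to reach, as a shift and turn from the pose commanded when the call began, along the tool's axes at that moment; what a row does not reach only later rows make up. A row lasts 1/10 s, in which the tool goes at most 50 mm and 0.15 rad, less where a joint would pass 70% of its speed; a pose out of reach is approached as far as the arm can. The fingers move at their own pace and stop on an object; the grip force is fixed at half the most. Time passes only in rows, so rows that do not move let the fingers close. The tool returns the time, the measured TCP pose, the force, the opening and the grip force at its end. only (a regular expression) keeps the lines of the reply that match it, lines (a string "A,B") keeps lines A to B, and quiet returns only ok. Input that does not fit is refused with a message, and nothing moves.
- probe_bus.get_state(): the state, without advancing time (a new reading comes with each control period).
- camrig.get_image(name): name is "side" or "top" or "wrist"; returns the picture (400x640x3 uint8, blue, green, red); there is no depth.
- camrig.camera_info(name): a dict with "K" (3x3 intrinsics, pixels), "R" (3x3) and "t" (3): a world point X has camera coordinates R X + t; the wrist camera has in their place "mount" (4x4, takes a point from camera to tool coordinates, whose origin is the TCP and whose axes are the flange's). Camera axes: x right, y down, z forward; pixel columns grow to the right and rows downward; lengths in mm; the calibration is good to about 2 mm. A picture is of the moment at which its call begins: read the wrist's pose just before it. camera_info takes no time and is no camera call.
- order.close_job(): hands the job in; it is judged then, once.
The state is a dict: "clock": time; "joint_positions": joint angles; "joint_velocities": joint speeds; "joint_efforts": joint torques, N m; "ee_pos": TCP position; "eef_rot": TCP orientation; "wrist_force": force on the tool from outside, world axes, zero at the start; "ft_torque": the same for the moment, N m; "opening": opening from 0.0 (shut) to 1.0 (fully open); "grasp_force": force on a finger pad.
Only numpy, scipy, OpenCV 4.12 (cv2) and the standard library are available. Lean on these libraries where they do the work, as an engineer would, in place of code of your own. Each camera call takes 0.05 s, during which the arm holds its last target. There are 200 camera calls.

## Task

Put all the syringe filters that stand on the worktop into the open drawer of the white drying unit, each resting on the drawer floor and not on another. Then push the drawer fully home until its catch holds it, and after that reach through the round guard opening and turn the sunk knob so that its pointer lines up with the steel rider beside it. Leave the other things on the worktop where they are.

Things in the scene. Friction and masses are not known exactly. Their poses are not given: they have to be found in the camera images.
- drawer (a joint): how far the drying unit's drawer is open (m): 0 = fully home, 0.135 = end stop; 0.112 to 0.122 at the start. Friction about 1.5 N; a sprung ball catch resists from 13 to 6 mm (about 6 N in all), then draws the drawer home and holds it.
- drawer_floor (a point): centre of the drawer's perforated metal floor, on its upper face, 10 mm above the worktop; at x = -5 mm minus the opening, y = -57 mm in the unit. Axes as dryer. Moves with the drawer. Clear inside 108 mm along x, 150 mm along y; side and back walls reach 36 mm above the floor, the front panel 56 mm.
- drawer_front (a point): middle of the outer edge of the grey pull lip on the drawer's front, 56 mm above the worktop; moves with the drawer. The lip is 80 mm long along y, 8 mm high, 13 mm proud of the flat front panel (162 mm wide, 6 to 66 mm above the worktop). Pushed along the unit's +x the drawer shuts; when home the panel is flush with the unit's front.
- dryer: low white bench drying unit, fixed, 130 (x) x 290 (y) x 72 mm high; origin under its centre on the worktop, x axis towards its back, y to its left as seen from the robot. The drawer fills its right part (drawer centre at y = -57 mm) and slides out along -x; the guard plate with the sunk knob is its left part (knob axis at x = 0, y = +86 mm).
- guard_opening (a point): centre of the round opening, 80 mm across, in the steel guard plate over the set knob; on the plate's upper face, 72 mm above the worktop. The plate is 4 mm thick; fingers opened wider than 80 mm over their backs do not pass. Below it is a square well 100 mm wide whose floor is 12 mm above the worktop.
- knob (a joint): angle of the set knob (rad), 0 to 3.0, growing clockwise seen from above; about 0.03 N m of friction holds it where it is left.
- knob_grip (a point): point on the vertical axis of the set knob, 40 mm above the worktop. The knob is a black bar grip 42 mm long (along its pointer direction, centred on the axis), 14 mm thick, from 22 to 50 mm above the worktop, on a round skirt 60 mm across whose top is 22 mm above the worktop. A white line on bar and skirt marks the pointer end.
- pointer (a point): the pointer end of the set knob, carried out to 34 mm from its axis (just outside the skirt), 22 mm above the worktop; turns with the knob. The bar grip lies along the line from knob_grip to this point.
- rider_mark (a point): inner end of the dark steel rider, a tab 5 mm wide, 7 mm long, 10 mm high on the fixed ring round the knob, 34 mm from the knob's axis; fixed, its top 22 mm above the worktop, level with the skirt. The knob is set when its pointer points at it. At the start it lies 0.4 to 2.2 rad clockwise of the pointer.
- filter_1_mid (a point): middle of a syringe filter: white disc 27 mm across with a short neck upward, 24 mm high in all, about 15 g; this point lies on its axis 9 mm above its underside, z along the neck. It may lie tipped after a knock, which does no harm. Stands on the worktop to the left of the drawer; alike, three or all four are present.
- filter_2_mid (a point): middle of a syringe filter: white disc 27 mm across with a short neck upward, 24 mm high in all, about 15 g; this point lies on its axis 9 mm above its underside, z along the neck. It may lie tipped after a knock, which does no harm. Stands on the worktop to the left of the drawer; alike, three or all four are present.
- filter_3_mid (a point): middle of a syringe filter: white disc 27 mm across with a short neck upward, 24 mm high in all, about 15 g; this point lies on its axis 9 mm above its underside, z along the neck. It may lie tipped after a knock, which does no harm. Stands on the worktop to the left of the drawer; alike, three or all four are present.
- filter_4_mid (a point): middle of a syringe filter: white disc 27 mm across with a short neck upward, 24 mm high in all, about 15 g; this point lies on its axis 9 mm above its underside, z along the neck. It may lie tipped after a knock, which does no harm. Stands on the worktop to the left of the drawer; alike, three or all four are present.
- fittings_dish: glass dish, 60 mm across, 14 mm high, holding small nuts, in front of the tall fixed printer (its front at about world x = 0.70); loose, stands beside the work and is to be left alone; origin at its underside centre
- marker: marker pen, 135 mm long, 17 mm thick, lying; loose, stands beside the work and is to be left alone; origin at its underside centre
- timer: small laboratory timer, 62 x 62 x 19 mm; loose, stands beside the work and is to be left alone; origin at its underside centre
- ball_pen: ball pen, 146 mm long, lying; loose, stands beside the work and is to be left alone; origin at its underside centre

How it is judged:
By the outcome, as a careful person would: the job done as asked, in the order asked, and still so for the second after the job is handed in, with the robot touching nothing.
Of filter_1, filter_2, filter_3, filter_4 only 3 to 4 are there at a start; the rules pass over those that are not, and their reading is None.
At some moment in a run one of filter_1, filter_2, filter_3, filter_4 may be knocked a few centimetres aside while the robot is not near it.
Once in a run the grip may slacken for a moment while it holds something.
It also fails if it takes over 210 s, if anything falls off the work surface, if the arm or the gripper's body presses on something with over 40 N, if the wrist force passes 120 N, or if a joint passes its speed limit or range.

## Working session

There is one attempt and no reset: what is moved stays moved. The work goes in short steps, Python scripts to look and compute and a tool call to move; the robot and the scene stay as the last step left them, time stands still between calls to the robot, and variables do not carry over. Pictures are saved under pics/ and viewed, at most 14 in all, crops included, and the job is handed in when it is done.

```bash
ls; mkdir -p pics
```

Run:
```python
from plant import bot, camrig, probe_bus, order
import cv2,numpy as np
np.set_printoptions(precision=4,suppress=True)
s=probe_bus.get_state();print(s)
for n in("top","side"):
    im=camrig.get_image(n);cv2.imwrite(f"pics/{n}0.png",im)
    print(n,camrig.camera_info(n))
print(camrig.camera_info("wrist"))
```

```text
pics
plant.py
{'clock': 0.0, 'joint_positions': array([ 1.3966,  0.3856,  0.0066, -0.0005, -1.194 , -0.2586]), 'joint_velocities': array([-0.0011,  0.0002, -0.0008,  0.0001,  0.0003, -0.0004]), 'joint_efforts': array([  0.0017, -39.0659,  18.7402,   4.2199,   0.0109,  -0.0002]), 'ee_pos': array([261.8781, 566.8113, 221.4319]), 'eef_rot': array([ 3.0661, -0.6744, -0.0006]), 'wrist_force': array([-0.0893,  0.8539, -0.3814]), 'ft_torque': array([0.0158, 0.0087, 0.0138]), 'grasp_force': 0.0, 'opening': 1.003525966893869}
top {'K': array([[409.3017,   0.    , 320.5165],
       [  0.    , 409.3017, 203.5825],
       [  0.    ,   0.    ,   1.    ]]), 'R': array([[ 0.0218, -0.9995,  0.0239],
       [-0.997 , -0.0235, -0.0739],
       [ 0.0744, -0.0223, -0.997 ]]), 't': array([-98.7744, 502.5641, 987.6407])}
side {'K': array([[420.4609,   0.    , 318.8521],
       [  0.    , 420.4609, 193.9447],
       [  0.    ,   0.    ,   1.    ]]), 'R': array([[ 0.8822, -0.4709, -0.0066],
       [-0.3069, -0.5642, -0.7665],
       [ 0.3572,  0.6782, -0.6423]]), 't': array([-507.6548,  156.8093,  962.564 ])}
{'K': array([[344.1335,   0.    , 322.0269],
       [  0.    , 344.1335, 201.7158],
       [  0.    ,   0.    ,   1.    ]]), 'mount': array([[  -0.0012,   -0.9608,   -0.2771,   74.9555],
       [   1.    ,   -0.0012,   -0.0001,   -1.6756],
       [  -0.0002,   -0.2771,    0.9608, -161.4616],
       [   0.    ,    0.    ,    0.    ,    1.    ]])}
```

View pics/top0.png

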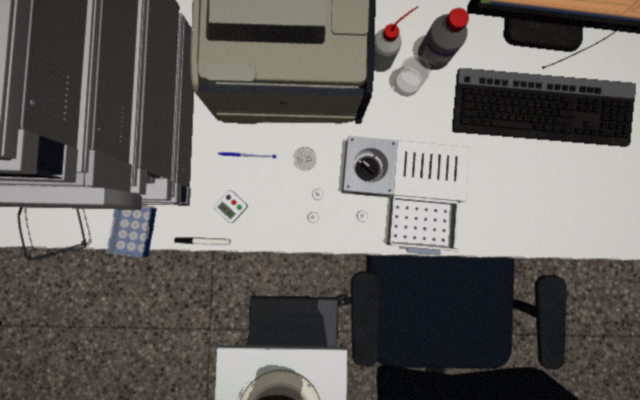

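View pics/side0.png

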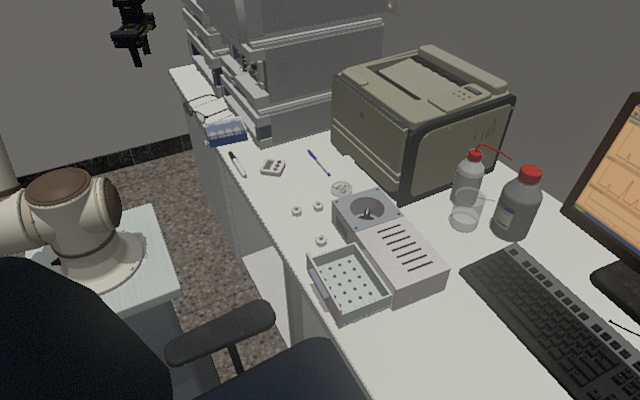

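The top view shows three filters at about (317,194), (313,217) and (362,216). The dryer is at (345–470, 137–200), with the drawer out below it. In the side view the filters are at (296,211), (318,206) and (321,240).

Create h.py:
```python
from plant import bot, camrig, probe_bus, order
import cv2,numpy as np
from scipy.spatial.transform import Rotation as Ro
np.set_printoptions(precision=2,suppress=True)
def fixed(n):
    c=camrig.camera_info(n); return c["K"],c["R"],c["t"]
def snap(fn):
    s=probe_bus.get_state(); im=camrig.get_image("wrist"); cv2.imwrite(f"pics/{fn}.png",im)
    c=camrig.camera_info("wrist"); T=np.eye(4); T[:3,:3]=Ro.from_rotvec(s["eef_rot"]).as_matrix(); T[:3,3]=s["ee_pos"]
    W=np.linalg.inv(T@c["mount"]); np.savez(f"pics/{fn}.npz",K=c["K"],R=W[:3,:3],t=W[:3,3]); return im
def cam(fn):
    if fn in("top","side"): return fixed(fn)
    d=np.load(f"pics/{fn}.npz"); return d["K"],d["R"],d["t"]
def ray(c,uv):
    K,R,t=c; d=R.T@np.linalg.solve(K,[*uv,1.]); return -R.T@t,d/np.linalg.norm(d)
def onz(c,uv,z):
    o,d=ray(c,uv); return o+d*(z-o[2])/d[2]
def tri(*cu):
    A=np.zeros((3,3));b=np.zeros(3)
    for c,uv in cu:
        o,d=ray(c,uv);M=np.eye(3)-np.outer(d,d);A+=M;b+=M@o
    return np.linalg.solve(A,b)
def proj(c,X):
    K,R,t=c; p=K@(R@np.asarray(X,float)+t); return p[:2]/p[2]
def todelta(X,rz=None):
    "shift in tool axes to bring TCP to world X; rz: wanted world yaw of tool y axis"
    s=probe_bus.get_state();R=Ro.from_rotvec(s["eef_rot"]).as_matrix();return R.T@(np.asarray(X)-s["ee_pos"])
```

Run:
```python
from h import *
t,s=cam("top"),cam("side")
for a,b in [((317,194),(318,206)),((313,217),(296,211)),((362,216),(321,240)),((305,158),(341,187))]:
    print(onz(t,a,12),onz(s,b,12),tri((t,a),(s,b)))
print("knob",onz(t,(369,166),40),"corners",onz(t,(345,138),72),onz(t,(468,149),72),onz(t,(465,201),72),onz(t,(343,192),72))
print(Ro.from_rotvec(probe_bus.get_state()["eef_rot"]).as_matrix())
print(todelta([480,60,300]))
```

```text
[528.92 -78.25  12.  ] [529.46 -81.67  12.  ] [530.03 -78.64   9.23]
[471.55 -69.64  12.  ] [471.02 -71.81  12.  ] [471.78 -69.71   9.97]
[ 476.8 -191.1   12. ] [ 478.79 -192.07   12.  ] [ 477.83 -191.56   11.79]
[618.52 -46.25  12.  ] [621.29 -42.7   12.  ] [618.32 -46.53  15.76]
knob [ 597.71 -202.95   40.  ] corners [ 657.62 -140.67   72.  ] [ 639.15 -433.96   72.  ] [ 514.91 -426.21   72.  ] [ 529.21 -138.22   72.  ]
[[ 0.91 -0.42 -0.  ]
 [-0.42 -0.91 -0.  ]
 [ 0.    0.   -1.  ]]
[410.67 368.75 -77.64]
```

Run:
```python
from h import *
for X in ([350,150,250],[560,-230,260]): print(todelta(X))
```

```text
[254.89 341.51 -27.72]
[604.96 598.35 -37.17]
```

The rows are not in the units I measure in: shifts go in shares of 75 cm and turns go in shares of 4 rad. I convert before sending: 605 mm / 750 = 0.8067, 598 mm / 750 = 0.7973, -0.38 rad / 4 = -0.095.

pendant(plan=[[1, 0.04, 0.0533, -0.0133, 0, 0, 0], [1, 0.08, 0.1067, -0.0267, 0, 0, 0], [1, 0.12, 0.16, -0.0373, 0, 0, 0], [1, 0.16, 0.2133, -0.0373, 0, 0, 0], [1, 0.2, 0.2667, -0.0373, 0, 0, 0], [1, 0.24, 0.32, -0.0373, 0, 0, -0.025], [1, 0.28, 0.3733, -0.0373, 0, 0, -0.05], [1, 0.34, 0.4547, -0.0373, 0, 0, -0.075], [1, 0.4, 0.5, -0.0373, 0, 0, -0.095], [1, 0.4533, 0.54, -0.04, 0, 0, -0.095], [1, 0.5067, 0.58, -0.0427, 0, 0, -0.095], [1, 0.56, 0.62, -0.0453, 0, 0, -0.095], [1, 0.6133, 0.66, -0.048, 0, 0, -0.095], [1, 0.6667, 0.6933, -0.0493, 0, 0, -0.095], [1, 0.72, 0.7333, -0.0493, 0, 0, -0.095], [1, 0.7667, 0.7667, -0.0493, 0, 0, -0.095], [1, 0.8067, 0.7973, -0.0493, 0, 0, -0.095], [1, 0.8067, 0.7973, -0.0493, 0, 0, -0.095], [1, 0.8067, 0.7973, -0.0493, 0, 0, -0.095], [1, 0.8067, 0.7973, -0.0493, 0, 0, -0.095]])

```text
refused: plan: the value is too long (schema: maxItems 1). Nothing was moved.
```

Wrong form. The message asks for a list holding one list of rows, three levels of brackets, so I'll send the same numbers that way.

pendant(plan=[[[1, 0.04, 0.0533, -0.0133, 0, 0, 0], [1, 0.08, 0.1067, -0.0267, 0, 0, 0], [1, 0.12, 0.16, -0.0373, 0, 0, 0], [1, 0.16, 0.2133, -0.0373, 0, 0, 0], [1, 0.2, 0.2667, -0.0373, 0, 0, 0], [1, 0.24, 0.32, -0.0373, 0, 0, -0.025], [1, 0.28, 0.3733, -0.0373, 0, 0, -0.05], [1, 0.34, 0.4547, -0.0373, 0, 0, -0.075], [1, 0.4, 0.5, -0.0373, 0, 0, -0.095], [1, 0.4533, 0.54, -0.04, 0, 0, -0.095], [1, 0.5067, 0.58, -0.0427, 0, 0, -0.095], [1, 0.56, 0.62, -0.0453, 0, 0, -0.095], [1, 0.6133, 0.66, -0.048, 0, 0, -0.095], [1, 0.6667, 0.6933, -0.0493, 0, 0, -0.095], [1, 0.72, 0.7333, -0.0493, 0, 0, -0.095], [1, 0.7667, 0.7667, -0.0493, 0, 0, -0.095], [1, 0.8067, 0.7973, -0.0493, 0, 0, -0.095], [1, 0.8067, 0.7973, -0.0493, 0, 0, -0.095], [1, 0.8067, 0.7973, -0.0493, 0, 0, -0.095], [1, 0.8067, 0.7973, -0.0493, 0, 0, -0.095]]])

```text
clock: 2.1
ee_pos: [559.8, -228.6, 259.0]
eef_rot: [-3.14, 0.083, 0.002]
wrist_force: [0.4, 0.1, 0.8]
opening: 0.999
grasp_force: 0.0
```

Run:
```python
from h import *
im=snap("w1"); print(probe_bus.get_state()["joint_positions"])
```

```text
[-0.12  0.33  0.02 -0.   -1.26  1.64]
```

View pics/w1.png

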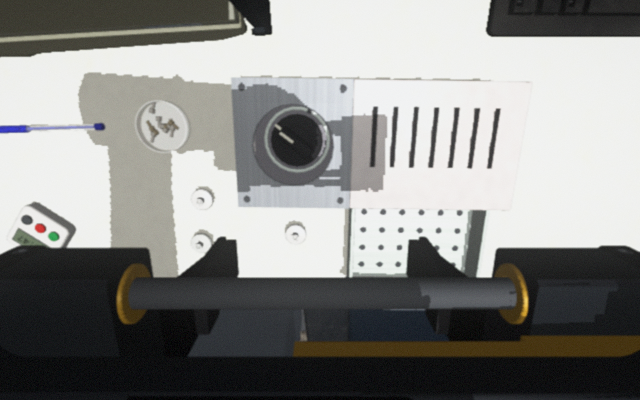

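The wrist view shows filters at (203,198), (202,241) and (295,232), and the knob at about (297,139) with its white line towards the upper left. I'll take a second view for triangulation.

To row units: -100 mm / 750 = -0.1333, -80 mm / 750 = -0.1067.

pendant(plan=[[[1, -0.0467, -0.04, 0, 0, 0, 0], [1, -0.0933, -0.08, 0.0133, 0, 0, 0], [1, -0.1333, -0.1067, 0.0267, 0, 0, 0], [1, -0.1333, -0.1067, 0.0267, 0, 0, 0], [1, -0.1333, -0.1067, 0.0267, 0, 0, 0], [1, -0.1333, -0.1067, 0.0267, 0, 0, 0]]])

```text
clock: 2.75
ee_pos: [465.7, -143.6, 240.7]
eef_rot: [3.14, -0.081, 0.004]
wrist_force: [0.5, -0.1, 0.1]
opening: 1.002
grasp_force: 0.0
```

Run:
```python
from h import *
im=snap("w2"); a=cv2.imread("pics/w1.png")
z=lambda i,x,y,w,h,f:cv2.resize(i[y:y+h,x:x+w],None,fx=f,fy=f,interpolation=cv2.INTER_CUBIC)
out=np.vstack([cv2.resize(im[:250],(800,312)),np.hstack([z(a,247,90,100,70,4),z(a,175,180,140,70,400/140)[:280] if 0 else cv2.resize(a[180:250,175:315],(400,280))])])
cv2.imwrite("pics/c1.png",out);print(out.shape)
```

```text
(592, 800, 3)
```

View pics/c1.png

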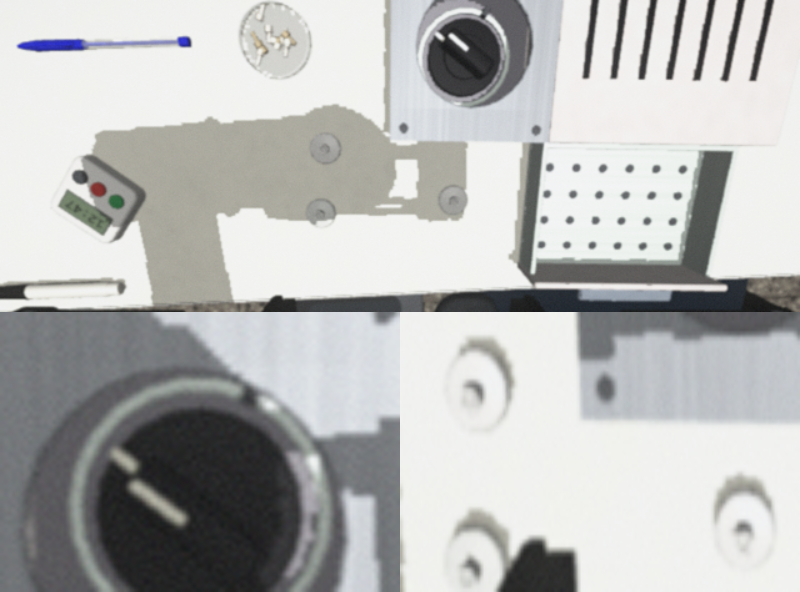

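Run:
```python
from h import *
a,b=cam("w1"),cam("w2");t,s=cam("top"),cam("side")
f=lambda x,y:(x/1.25,y/1.25)
for p,q,r in [((200.2,200),f(325,150),(318,206)),((198.8,245),f(321,213),(296,211)),((295.8,235.8),f(453,202),(321,240))]:
    print("filt",tri((a,p),(b,q)),onz(b,q,22),onz(s,r,12))
print("ptr",tri((a,(278,127)),(b,f(441,36))),onz(a,(278,127),22),onz(b,f(441,36),22))
print("rider",tri((a,(308.7,110.3)),(b,f(484,14))),onz(a,(308.7,110.3),22),onz(b,f(484,14),22))
A=onz(b,f(389,133),72);B=onz(b,f(772,147),72)
A1=onz(a,(238,207),72);B1=onz(a,(513,209),72);C1=onz(a,(233,78),72);D1=onz(a,(531,83),72)
print(A,B,A1,B1,C1,D1)
print("panel top",onz(b,f(533,284),66),onz(b,f(726,290),66),"hole grid",[onz(b,f(*p),10) for p in((549,168),(682,170),(541,245),(674,248))])
```

```text
filt [527.76 -75.98  14.52] [527.33 -78.11  22.  ] [529.46 -81.67  12.  ]
filt [473.81 -69.45  26.26] [472.75 -68.92  22.  ] [471.02 -71.81  12.  ]
filt [ 474.78 -188.4    13.05] [ 476.45 -187.25   22.  ] [ 478.79 -192.07   12.  ]
ptr [ 611.08 -179.86   24.66] [ 611.15 -179.26   22.  ] [ 611.34 -180.36   22.  ]
rider [ 627.03 -215.44   16.63] [ 627.54 -215.21   22.  ] [ 625.44 -214.9    22.  ]
[ 538.83 -135.52   72.  ] [ 513.74 -420.47   72.  ] [ 533.82 -136.     72.  ] [ 515.92 -426.92   72.  ] [ 662.21 -146.93   72.  ] [ 642.31 -431.45   72.  ]
panel top [ 411.84 -247.4    66.  ] [ 398.02 -408.36   66.  ] hole grid [array([ 500.63, -275.32,   10.  ]), array([ 492.56, -394.88,   10.  ]), array([ 429.17, -270.7 ,   10.  ]), array([ 419.6 , -396.46,   10.  ])]
```

Three filters are present: F1 ≈ (527,-77), F2 ≈ (473,-69) and F3 ≈ (476,-188). The dryer centre is about (588.6,-285.3) with yaw about -0.07. I'll start with F3.

Create d.py:
```python
import sys
from h import *
s=probe_bus.get_state();R=Ro.from_rotvec(s["eef_rot"]).as_matrix()
x=np.array([float(v) for v in sys.argv[1:]]).reshape(-1,3)
for X in x: print("tool delta",R.T@(X-s["ee_pos"]))
print("rot err to down/yaw", (Ro.from_matrix(R).inv()*Ro.from_matrix(np.array([[np.cos(-.07),np.sin(-.07),0],[np.sin(-.07),-np.cos(-.07),0],[0,0,-1.]]))).as_rotvec())
def dry(u,v,z):
    e=np.array([np.cos(-.07),np.sin(-.07)]);n=np.array([-e[1],e[0]]);p=np.array([588.6,-285.3])+e*(-122+u)+n*(-57+v);return [*p,z]
for uv in((20,-35),(-15,0),(20,33)): print(uv,np.array(dry(*uv,14)),R.T@(np.array(dry(*uv,14))-s["ee_pos"]))
```

```bash
python3 d.py 476 -188.5 60 476 -188.5 3
```

```text
tool delta [ 12.09  43.99 180.38]
tool delta [ 11.97  43.99 237.38]
rot err to down/yaw [ 0.   -0.    0.02]
(20, -35) [ 480.42 -369.94   14.  ] [ 25.87 224.95 226.41]
(-15, 0) [ 447.95 -332.58   14.  ] [ -8.5  189.33 226.34]
(20, 33) [ 485.17 -302.11   14.  ] [ 27.08 156.96 226.41]
```

To row units: 165 mm / 750 = 0.22, 135 mm / 750 = 0.18, 0.02 rad / 4 = 0.005.

pendant(plan=[[[0.65, 0.0053, 0.02, 0.06, 0, 0, 0.005], [0.65, 0.0107, 0.04, 0.12, 0, 0, 0.005], [0.65, 0.016, 0.0587, 0.18, 0, 0, 0.005], [0.65, 0.016, 0.0587, 0.22, 0, 0, 0.005], [0.65, 0.016, 0.0587, 0.22, 0, 0, 0.005], [0.65, 0.016, 0.0587, 0.22, 0, 0, 0.005], [0.65, 0.016, 0.0587, 0.22, 0, 0, 0.005]]])

```text
clock: 3.5
ee_pos: [476.5, -188.9, 76.5]
eef_rot: [3.139, -0.113, 0.007]
wrist_force: [0.8, 0.2, 0.0]
opening: 0.656
grasp_force: 0.0
```

Run:
```python
from h import *
snap("w3")
```

```bash
python3 d.py 476 -188.5 3
```

```text
tool delta [-0.8  -0.27 73.68]
rot err to down/yaw [ 0. -0. -0.]
(20, -35) [ 480.42 -369.94   14.  ] [ 16.75 180.38  62.82]
(-15, 0) [ 447.95 -332.58   14.  ] [-18.33 145.46  62.65]
(20, 33) [ 485.17 -302.11   14.  ] [ 16.6  112.38  62.8 ]
```

View pics/w3.png

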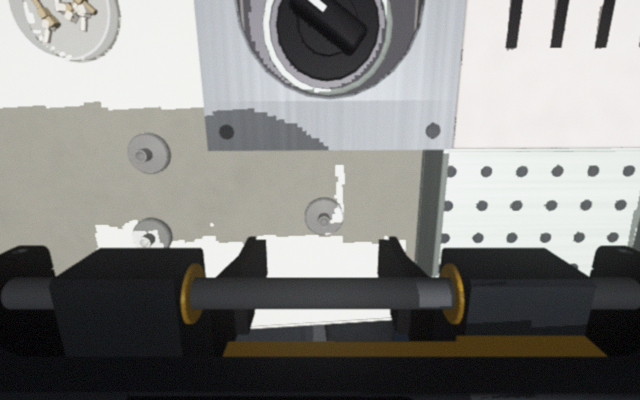

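The filter disc is at (323,216), centred between the fingers. F1 is at (149,153) and F2 at (152,236). I'll measure, then descend.

Run:
```python
from h import *
c,b=cam("w3"),cam("w2")
f=lambda x,y:(x/1.25,y/1.25)
print(onz(c,(323,216),8),onz(c,(149,153),8),onz(c,(152,236),8))
for p,q in(((324,219),(453,202)),((143,155),(325,150)),((147,239),(321,213))):print("necktop",tri((c,p),(b,f(*q))))
```

```bash
python3 d.py 477 -188 3
```

```text
[ 475.73 -187.59    8.  ] [528.47 -74.79   8.  ] [469.71 -64.45   8.  ]
necktop [ 474.84 -188.26   12.23]
necktop [528.09 -77.91  21.72]
necktop [473.06 -69.08  23.07]
tool delta [ 0.16 -0.84 73.69]
rot err to down/yaw [ 0. -0. -0.]
(20, -35) [ 480.42 -369.94   14.  ] [ 16.75 180.38  62.82]
(-15, 0) [ 447.95 -332.58   14.  ] [-18.33 145.46  62.65]
(20, 33) [ 485.17 -302.11   14.  ] [ 16.6  112.38  62.8 ]
```

To row units: 73 mm / 750 = 0.0973, 60 mm / 750 = 0.08.

pendant(plan=[[[0.65, -0.0007, -0.0013, 0.0333, 0, 0, 0], [0.65, -0.0007, -0.0013, 0.06, 0, 0, 0], [0.65, -0.0007, -0.0013, 0.08, 0, 0, 0], [0.65, -0.0007, -0.0013, 0.0973, 0, 0, 0], [0.65, -0.0007, -0.0013, 0.0973, 0, 0, 0], [0, -0.0007, -0.0013, 0.0973, 0, 0, 0], [0, -0.0007, -0.0013, 0.0973, 0, 0, 0], [0, -0.0007, -0.0013, 0.0973, 0, 0, 0], [0, -0.0007, -0.0013, 0.0973, 0, 0, 0], [0, -0.0007, -0.0013, 0.0973, 0, 0, 0], [0, -0.0007, -0.0013, 0.0973, 0, 0, 0], [0, -0.0007, -0.0013, 0.0973, 0, 0, 0], [0, -0.0007, -0.0013, 0.0707, 0, 0, 0], [0, -0.0007, -0.0013, 0.0307, 0, 0, 0], [0, -0.0007, -0.0013, -0.0093, 0, 0, 0], [0, -0.0007, -0.0013, -0.0093, 0, 0, 0], [0, -0.0007, -0.0013, -0.0093, 0, 0, 0]]])

```text
clock: 5.25
ee_pos: [474.1, -187.5, 81.9]
eef_rot: [-3.139, 0.115, -0.002]
wrist_force: [-0.9, 0.0, -0.7]
opening: 0.279
grasp_force: 30.0
```

```bash
python3 d.py 0 0 0
```

```text
tool delta [-486.59 -152.3    81.41]
rot err to down/yaw [-0. -0. -0.]
(20, -35) [ 480.42 -369.94   14.  ] [ 19.62 181.5   67.81]
(-15, 0) [ 447.95 -332.58   14.  ] [-15.49 146.61  67.79]
(20, 33) [ 485.17 -302.11   14.  ] [ 19.4  113.5   67.84]
```

To row units: 181 mm / 750 = 0.2413, 135 mm / 750 = 0.18.

pendant(plan=[[[0, 0.0067, 0.06, 0, 0, 0, 0], [0, 0.0133, 0.12, 0, 0, 0, 0], [0, 0.02, 0.18, 0, 0, 0, 0], [0, 0.0267, 0.2413, 0, 0, 0, 0], [0, 0.0267, 0.2413, 0, 0, 0, 0], [0, 0.0267, 0.2413, 0, 0, 0, 0], [0, 0.0267, 0.2413, 0.04, 0, 0, 0], [0, 0.0267, 0.2413, 0.0667, 0, 0, 0], [0, 0.0267, 0.2413, 0.088, 0, 0, 0], [0, 0.0267, 0.2413, 0.0893, 0, 0, 0], [0, 0.0267, 0.2413, 0.0893, 0, 0, 0]]])

```text
clock: 6.35
ee_pos: [480.6, -368.4, 14.1]
eef_rot: [-3.139, 0.112, 0.003]
wrist_force: [0.4, -0.1, -0.0]
opening: 0.276
grasp_force: 30.0
```

To row units: -75 mm / 750 = -0.1, -55 mm / 750 = -0.0733.

pendant(plan=[[[0.42, 0, 0, 0, 0, 0, 0], [0.42, 0, 0, 0, 0, 0, 0], [0.42, 0, 0, 0, 0, 0, 0], [0.42, 0, 0, 0, 0, 0, 0], [0.42, 0, 0, -0.0333, 0, 0, 0], [0.42, 0, 0, -0.0733, 0, 0, 0], [0.42, 0, 0, -0.1, 0, 0, 0], [0.65, 0, 0, -0.1, 0, 0, 0]]])

```text
clock: 7.15
ee_pos: [482.9, -370.8, 93.3]
eef_rot: [3.136, -0.114, 0.011]
wrist_force: [0.9, 0.0, 0.2]
opening: 0.454
grasp_force: 0.0
```

```bash
python3 d.py 473 -69 80
```

Run:
```python
from h import *
im=snap("w4");cv2.imwrite("pics/c4.png",im[100:330,200:560])
```

```text
tool delta [ -31.83 -300.29   12.13]
rot err to down/yaw [ 0.   -0.01 -0.  ]
(20, -35) [ 480.42 -369.94   14.  ] [-3.13 -0.88 79.24]
(-15, 0) [ 447.95 -332.58   14.  ] [-38.21 -35.8   78.89]
(20, 33) [ 485.17 -302.11   14.  ] [ -3.29 -68.88  79.03]
```

View pics/c4.png

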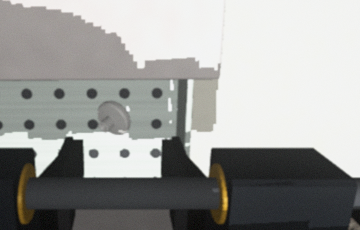

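The filter lies in the drawer at crop (113,116), clear of the walls. Next is F2.

To row units: -300 mm / 750 = -0.4, -270 mm / 750 = -0.36.

pendant(plan=[[[0.65, -0.0067, -0.06, 0, 0, 0, 0], [0.65, -0.0133, -0.12, 0, 0, 0, 0], [0.65, -0.02, -0.18, 0, 0, 0, 0], [0.65, -0.0267, -0.24, 0, 0, 0, 0], [0.65, -0.0333, -0.3, 0.0067, 0, 0, 0], [0.65, -0.04, -0.36, 0.0133, 0, 0, 0], [0.65, -0.0427, -0.4, 0.02, 0, 0, 0], [0.65, -0.0427, -0.4, 0.02, 0, 0, 0], [0.65, -0.0427, -0.4, 0.02, 0, 0, 0]]])

```text
clock: 8.1
ee_pos: [470.0, -67.6, 73.7]
eef_rot: [3.139, -0.112, -0.004]
wrist_force: [0.3, -1.0, 0.1]
opening: 0.65
grasp_force: 0.0
```

Run:
```python
from h import *
im=snap("w5");cv2.imwrite("pics/c5.png",im[100:330,150:510])
```

```text
(no output)
```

View pics/c5.png

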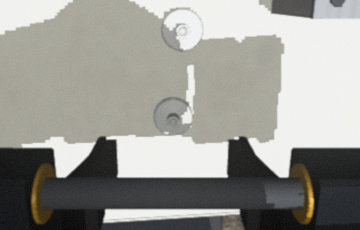

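F2 is at crop (173,115), full-frame (323,215). F1 is at full-frame (332,130).

Run:
```python
from h import *
c=cam("w5");print(onz(c,(323,215),8),onz(c,(323.5,221),23),onz(c,(332,130),8),onz(c,(332,131),23))
```

```bash
python3 d.py 471.5 -68 3.5
```

```text
[470.47 -66.38   8.  ] [471.33 -66.71  23.  ] [527.88 -76.34   8.  ] [528.48 -75.95  23.  ]
tool delta [ 1.34 -0.38 70.39]
rot err to down/yaw [ 0.  0. -0.]
(20, -35) [ 480.42 -369.94   14.  ] [ 32.16 300.12  59.95]
(-15, 0) [ 447.95 -332.58   14.  ] [ -2.94 265.22  59.99]
(20, 33) [ 485.17 -302.11   14.  ] [ 31.97 232.12  59.92]
```

To row units: 70 mm / 750 = 0.0933, 60 mm / 750 = 0.08.

pendant(plan=[[[0.65, 0.0013, -0.0013, 0.0333, 0, 0, 0], [0.65, 0.0013, -0.0013, 0.06, 0, 0, 0], [0.65, 0.0013, -0.0013, 0.08, 0, 0, 0], [0.65, 0.0013, -0.0013, 0.0933, 0, 0, 0], [0.65, 0.0013, -0.0013, 0.0933, 0, 0, 0], [0, 0.0013, -0.0013, 0.0933, 0, 0, 0], [0, 0.0013, -0.0013, 0.0933, 0, 0, 0], [0, 0.0013, -0.0013, 0.0933, 0, 0, 0], [0, 0.0013, -0.0013, 0.0933, 0, 0, 0], [0, 0.0013, -0.0013, 0.0933, 0, 0, 0], [0, 0.0013, -0.0013, 0.0933, 0, 0, 0], [0, 0.0013, -0.0013, 0.0933, 0, 0, 0], [0, 0.0013, -0.0013, 0.0667, 0, 0, 0], [0, 0.0013, -0.0013, 0.0267, 0, 0, 0], [0, 0.0013, -0.0013, -0.0133, 0, 0, 0], [0, 0.0013, -0.0013, -0.0133, 0, 0, 0], [0, 0.0013, -0.0013, -0.0133, 0, 0, 0]]])

```text
clock: 9.85
ee_pos: [471.8, -67.0, 84.9]
eef_rot: [-3.139, 0.115, -0.002]
wrist_force: [-0.1, -0.2, -0.5]
opening: 0.276
grasp_force: 30.0
```

```bash
python3 d.py 0 0 0
```

```text
tool delta [-475.57  -32.27   84.38]
rot err to down/yaw [-0. -0. -0.]
(20, -35) [ 480.42 -369.94   14.  ] [ 30.61 301.55  70.73]
(-15, 0) [ 447.95 -332.58   14.  ] [ -4.5  266.66  70.71]
(20, 33) [ 485.17 -302.11   14.  ] [ 30.4  233.55  70.77]
```

To row units: 266 mm / 750 = 0.3547, 225 mm / 750 = 0.3.

pendant(plan=[[[0, -0.0013, 0.06, 0, 0, 0, 0], [0, -0.0027, 0.12, 0, 0, 0, 0], [0, -0.004, 0.18, 0, 0, 0, 0], [0, -0.0053, 0.24, 0, 0, 0, 0], [0, -0.0053, 0.3, 0, 0, 0, 0], [0, -0.0053, 0.3547, 0, 0, 0, 0], [0, -0.0053, 0.3547, 0, 0, 0, 0], [0, -0.0053, 0.3547, 0, 0, 0, 0], [0, -0.0053, 0.3547, 0.04, 0, 0, 0], [0, -0.0053, 0.3547, 0.0733, 0, 0, 0], [0, -0.0053, 0.3547, 0.092, 0, 0, 0], [0, -0.0053, 0.3547, 0.0933, 0, 0, 0], [0, -0.0053, 0.3547, 0.0933, 0, 0, 0]]])

```text
clock: 11.15
ee_pos: [448.1, -330.6, 13.7]
eef_rot: [-3.139, 0.112, 0.003]
wrist_force: [-0.6, -0.7, 0.1]
opening: 0.272
grasp_force: 30.0
```

To row units: -75 mm / 750 = -0.1, -55 mm / 750 = -0.0733.

pendant(plan=[[[0.42, 0, 0, 0, 0, 0, 0], [0.42, 0, 0, 0, 0, 0, 0], [0.42, 0, 0, 0, 0, 0, 0], [0.42, 0, 0, 0, 0, 0, 0], [0.42, 0, 0, -0.0333, 0, 0, 0], [0.42, 0, 0, -0.0733, 0, 0, 0], [0.42, 0, 0, -0.1, 0, 0, 0], [0.65, 0, 0, -0.1, 0, 0, 0]]])

```text
clock: 11.95
ee_pos: [450.6, -333.2, 93.0]
eef_rot: [3.137, -0.114, 0.011]
wrist_force: [-0.1, 0.5, 0.0]
opening: 0.457
grasp_force: 0.0
```

```bash
python3 d.py 528 -76 85
```

```text
tool delta [  58.56 -262.14    7.7 ]
rot err to down/yaw [ 0.   -0.01 -0.  ]
(20, -35) [ 480.42 -369.94   14.  ] [31.86 34.28 79.31]
(-15, 0) [ 447.95 -332.58   14.  ] [-3.22 -0.64 78.97]
(20, 33) [ 485.17 -302.11   14.  ] [ 31.7  -33.72  79.13]
```

To row units: -262 mm / 750 = -0.3493, -250 mm / 750 = -0.3333, 1.5 rad / 4 = 0.375.

pendant(plan=[[[0.65, 0, -0.0467, 0, 0, 0, 0.035], [0.65, 0.0067, -0.0933, 0, 0, 0, 0.07], [0.65, 0.0133, -0.14, 0, 0, 0, 0.105], [0.65, 0.02, -0.1867, 0, 0, 0, 0.14], [0.65, 0.0267, -0.2333, 0, 0, 0, 0.175], [0.65, 0.04, -0.28, 0, 0, 0, 0.21], [0.65, 0.0533, -0.3133, 0, 0, 0, 0.245], [0.65, 0.0667, -0.3333, 0, 0, 0, 0.28], [0.65, 0.0773, -0.3493, 0, 0, 0, 0.315], [0.65, 0.0773, -0.3493, 0, 0, 0, 0.35], [0.65, 0.0773, -0.3493, 0, 0, 0, 0.375], [0.65, 0.0773, -0.3493, 0, 0, 0, 0.375], [0.65, 0.0773, -0.3493, 0, 0, 0, 0.375]]])

```text
clock: 13.25
ee_pos: [525.0, -75.1, 89.0]
eef_rot: [2.221, -2.221, -0.001]
wrist_force: [0.3, 0.3, -0.4]
opening: 0.65
grasp_force: 0.0
```

Run:
```python
from h import *
im=snap("w6");cv2.imwrite("pics/c6.png",im[80:400,60:580])
```

```text
(no output)
```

View pics/c6.png

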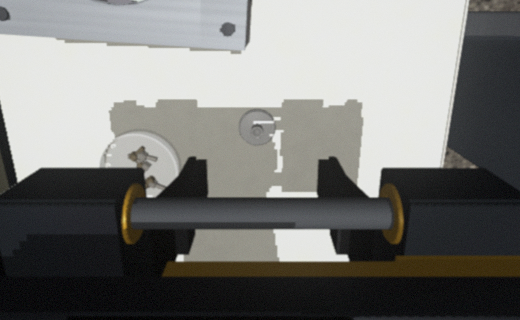

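F1's disc is at full-frame (316,207). The dish to the left is outside the finger span.

Run:
```python
from h import *
c=cam("w6");print(onz(c,(316.5,207),8))
```

```bash
python3 d.py 527.5 -76.5 3.5
```

```text
[528.79 -75.25   8.  ]
tool delta [ 1.3  -2.44 85.67]
rot err to down/yaw [ 0.   0.  -1.5]
(20, -35) [ 480.42 -369.94   14.  ] [294.77  44.5   75.21]
(-15, 0) [ 447.95 -332.58   14.  ] [257.42  76.99  75.23]
(20, 33) [ 485.17 -302.11   14.  ] [226.93  39.78  75.2 ]
```

To row units: 85 mm / 750 = 0.1133, 75 mm / 750 = 0.1.

pendant(plan=[[[0.65, 0.0013, -0.004, 0.04, 0, 0, 0], [0.65, 0.0013, -0.004, 0.0733, 0, 0, 0], [0.65, 0.0013, -0.004, 0.1, 0, 0, 0], [0.65, 0.0013, -0.004, 0.1133, 0, 0, 0], [0.65, 0.0013, -0.004, 0.1133, 0, 0, 0], [0, 0.0013, -0.004, 0.1133, 0, 0, 0], [0, 0.0013, -0.004, 0.1133, 0, 0, 0], [0, 0.0013, -0.004, 0.1133, 0, 0, 0], [0, 0.0013, -0.004, 0.1133, 0, 0, 0], [0, 0.0013, -0.004, 0.1133, 0, 0, 0], [0, 0.0013, -0.004, 0.1133, 0, 0, 0], [0, 0.0013, -0.004, 0.1133, 0, 0, 0], [0, 0.0013, -0.004, 0.08, 0, 0, 0], [0, 0.0013, -0.004, 0.04, 0, 0, 0], [0, 0.0013, -0.004, -0.0067, 0, 0, 0], [0, 0.0013, -0.004, -0.0067, 0, 0, 0], [0, 0.0013, -0.004, -0.0067, 0, 0, 0]]])

```text
clock: 15.0
ee_pos: [528.5, -75.9, 95.1]
eef_rot: [-2.218, 2.223, -0.001]
wrist_force: [-1.0, -0.6, -1.4]
opening: 0.279
grasp_force: 30.0
```

```bash
python3 d.py 0 0 0
```

```text
tool delta [-74.59 528.8   94.37]
rot err to down/yaw [-0.  -0.  -1.5]
(20, -35) [ 480.42 -369.94   14.  ] [294.2   47.49  80.81]
(-15, 0) [ 447.95 -332.58   14.  ] [256.91  80.04  80.79]
(20, 33) [ 485.17 -302.11   14.  ] [226.35  42.89  80.86]
```

To row units: 226 mm / 750 = 0.3013, 220 mm / 750 = 0.2933, -1.5 rad / 4 = -0.375.

pendant(plan=[[[0, 0.0133, 0.0333, 0, 0, 0, -0.035], [0, 0.0467, 0.0533, 0, 0, 0, -0.07], [0, 0.0933, 0.0573, 0, 0, 0, -0.105], [0, 0.14, 0.0573, 0, 0, 0, -0.14], [0, 0.1867, 0.0573, 0, 0, 0, -0.175], [0, 0.2267, 0.0573, 0, 0, 0, -0.21], [0, 0.2667, 0.0573, 0, 0, 0, -0.245], [0, 0.2933, 0.0573, 0, 0, 0, -0.28], [0, 0.3013, 0.0573, 0, 0, 0, -0.315], [0, 0.3013, 0.0573, 0, 0, 0, -0.35], [0, 0.3013, 0.0573, 0, 0, 0, -0.375], [0, 0.3013, 0.0573, 0, 0, 0, -0.375], [0, 0.3013, 0.0573, 0, 0, 0, -0.375], [0, 0.3013, 0.0573, 0.04, 0, 0, -0.375], [0, 0.3013, 0.0573, 0.0733, 0, 0, -0.375], [0, 0.3013, 0.0573, 0.1, 0, 0, -0.375], [0, 0.3013, 0.0573, 0.1067, 0, 0, -0.375], [0, 0.3013, 0.0573, 0.1067, 0, 0, -0.375]]])

```text
clock: 16.8
ee_pos: [485.5, -301.7, 14.9]
eef_rot: [3.139, -0.115, -0.0]
wrist_force: [-0.4, 1.5, 3.6]
opening: 0.28
grasp_force: 30.0
```

To row units: -145 mm / 750 = -0.1933, -125 mm / 750 = -0.1667.

pendant(plan=[[[0.42, 0, 0, 0, 0, 0, 0], [0.42, 0, 0, 0, 0, 0, 0], [0.42, 0, 0, 0, 0, 0, 0], [0.42, 0, 0, 0, 0, 0, 0], [0.42, 0, 0, -0.0333, 0, 0, 0], [0.42, 0, 0, -0.0733, 0, 0, 0], [0.42, 0, 0, -0.1267, 0, 0, 0], [0.3, -0.0267, 0.0133, -0.1667, 0, 0, 0], [0.1, -0.08, 0.0267, -0.1933, 0, 0, 0], [0, -0.1333, 0.04, -0.1933, 0, 0, 0], [0, -0.1667, 0.0467, -0.1933, 0, 0, 0], [0, -0.1667, 0.0467, -0.1933, 0, 0, 0], [0, -0.1667, 0.0467, -0.1933, 0, 0, 0]]])

```text
clock: 18.1
ee_pos: [357.7, -328.1, 159.9]
eef_rot: [3.139, -0.116, 0.001]
wrist_force: [0.0, -0.6, 0.8]
opening: 0.023
grasp_force: 0.0
```

Run:
```python
from h import *
snap("w7"); im=camrig.get_image("top");cv2.imwrite("pics/top1.png",im)
```

```text
(no output)
```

View pics/w7.png

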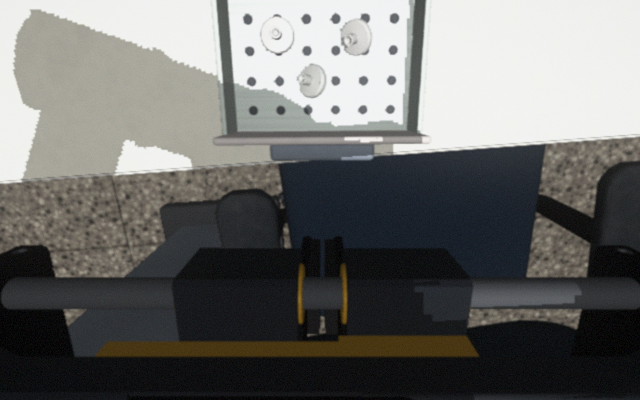

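All three filters rest on the drawer floor at (278,35), (355,37) and (313,81). Two are tipped but well clear of each other. The lip's outer edge is at about (323,158).

Run:
```python
from h import *
c=cam("w7");print("lip",onz(c,(323,159),54),onz(c,(275,158),54),onz(c,(373,159),54),"panel",onz(c,(217,138),66),onz(c,(430,137),66))
e=np.array([np.cos(-.07),np.sin(-.07)]);n=np.array([-e[1],e[0]])
print("home lip pred",np.array([588.6,-285.3])+e*-78+n*-57)
```

```bash
python3 d.py 372 -328 40
```

```text
lip [ 390.95 -329.41   54.  ] [ 394.54 -292.13   54.  ] [ 388.03 -368.35   54.  ] panel [ 414.09 -253.16   66.  ] [ 403.12 -408.91   66.  ]
home lip pred [ 506.8 -336.7]
tool delta [ 13.25  -0.96 119.6 ]
rot err to down/yaw [ 0. -0. -0.]
(20, -35) [ 480.42 -369.94   14.  ] [124.4   33.01 145.67]
(-15, 0) [ 447.95 -332.58   14.  ] [ 89.31  -1.91 145.64]
(20, 33) [ 485.17 -302.11   14.  ] [124.23 -34.99 145.65]
```

To row units: 118 mm / 750 = 0.1573, 112 mm / 750 = 0.1493.

pendant(plan=[[[0, 0, 0.0013, 0.0533, 0, 0, 0], [0, 0, 0.0013, 0.1067, 0, 0, 0], [0, 0, 0.0013, 0.1467, 0, 0, 0], [0, 0, 0.0013, 0.1573, 0, 0, 0], [0, 0, 0.0013, 0.1573, 0, 0, 0], [0, 0.02, 0.0013, 0.1573, 0, 0, 0], [0, 0.0293, 0.0013, 0.1573, 0, 0, 0], [0, 0.0373, 0.0013, 0.1573, 0, 0, 0], [0, 0.0467, 0.0013, 0.1573, 0, 0, 0], [0, 0.0573, 0.0013, 0.1573, 0, 0, 0], [0, 0.0693, 0.0013, 0.1573, 0, 0, 0], [0, 0.0813, 0.0013, 0.1573, 0, 0, 0], [0, 0.0933, 0.0013, 0.1573, 0, 0, 0], [0, 0.1053, 0.0013, 0.1573, 0, 0, 0], [0, 0.1173, 0.0013, 0.1573, 0, 0, 0], [0, 0.1293, 0.0013, 0.1573, 0, 0, 0], [0, 0.14, 0.0013, 0.1573, 0, 0, 0], [0, 0.1493, 0.0013, 0.1573, 0, 0, 0], [0, 0.1573, 0.0013, 0.1573, 0, 0, 0], [0, 0.1573, 0.0013, 0.1573, 0, 0, 0]]])

```text
clock: 20.2
ee_pos: [476.8, -337.7, 41.6]
eef_rot: [3.139, -0.113, 0.003]
wrist_force: [-0.5, -0.1, 0.2]
opening: 0.005
grasp_force: 0.0
```

To row units: 18 mm / 750 = 0.024, 15 mm / 750 = 0.02.

pendant(plan=[[[0, 0.004, 0, 0, 0, 0, 0], [0, 0.008, 0, 0, 0, 0, 0], [0, 0.012, 0, 0, 0, 0, 0], [0, 0.016, 0, 0, 0, 0, 0], [0, 0.02, 0, 0, 0, 0, 0], [0, 0.024, 0, 0, 0, 0, 0]]])

```text
clock: 20.8
ee_pos: [490.0, -338.5, 41.6]
eef_rot: [-3.138, 0.116, 0.011]
wrist_force: [-6.8, 0.3, 3.4]
opening: 0.003
grasp_force: 2.9
```

To row units: 8 mm / 750 = 0.0107, 6 mm / 750 = 0.008.

pendant(plan=[[[0, 0.004, 0, 0, 0, 0, 0], [0, 0.008, 0, 0, 0, 0, 0], [0, 0.0107, 0, 0, 0, 0, 0], [0, 0.0107, 0, 0, 0, 0, 0]]])

```text
clock: 21.2
ee_pos: [496.6, -338.8, 41.5]
eef_rot: [-3.137, 0.115, 0.016]
wrist_force: [-12.0, 0.5, 8.3]
opening: 0.001
grasp_force: 5.9
```

To row units: 4 mm / 750 = 0.0053, 2 mm / 750 = 0.0027.

pendant(plan=[[[0, 0.0027, 0, 0, 0, 0, 0], [0, 0.0053, 0, 0, 0, 0, 0], [0, 0.0053, 0, 0, 0, 0, 0]]])

```text
clock: 21.5
ee_pos: [496.7, -338.8, 41.5]
eef_rot: [-3.135, 0.117, 0.029]
wrist_force: [-18.4, -0.4, 13.4]
opening: 0.006
grasp_force: 9.6
```

pendant(plan=[[[0, 0.0027, 0, 0, 0, 0, 0], [0, 0.0053, 0, 0, 0, 0, 0], [0, 0.0053, 0, 0, 0, 0, 0]]])

```text
clock: 21.8
ee_pos: [496.8, -338.7, 41.4]
eef_rot: [-3.133, 0.118, 0.042]
wrist_force: [-25.7, -0.8, 19.2]
opening: 0.007
grasp_force: 13.3
```

The drawer stopped firmly at TCP x = 496.7, which is the predicted home position. I'll back off and look at the knob.

To row units: -145 mm / 750 = -0.1933, -140 mm / 750 = -0.1867.

pendant(plan=[[[0, -0.0067, 0, 0, 0, 0, 0], [0, -0.0267, 0, 0, 0, 0, 0], [0, -0.06, 0, 0, 0, 0, 0], [0, -0.08, 0, -0.0533, 0, 0, 0], [0, -0.08, 0, -0.1067, 0, 0, 0], [0, -0.0667, -0.04, -0.1533, 0, 0, 0], [0, -0.0333, -0.0933, -0.16, 0, 0, 0], [0, 0.0067, -0.14, -0.16, 0, 0, 0], [0.4, 0.0467, -0.1867, -0.16, 0, 0, 0], [0.4, 0.0667, -0.1933, -0.16, 0, 0, 0], [0.4, 0.0667, -0.1933, -0.16, 0, 0, 0], [0.4, 0.0667, -0.1933, -0.16, 0, 0, 0]]])

```text
clock: 23.0
ee_pos: [570.2, -198.6, 161.4]
eef_rot: [-3.139, 0.114, -0.001]
wrist_force: [-0.1, -0.1, 0.1]
opening: 0.284
grasp_force: 0.0
```

Run:
```python
from h import *
im=snap("w8")
```

```text
(no output)
```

View pics/w8.png

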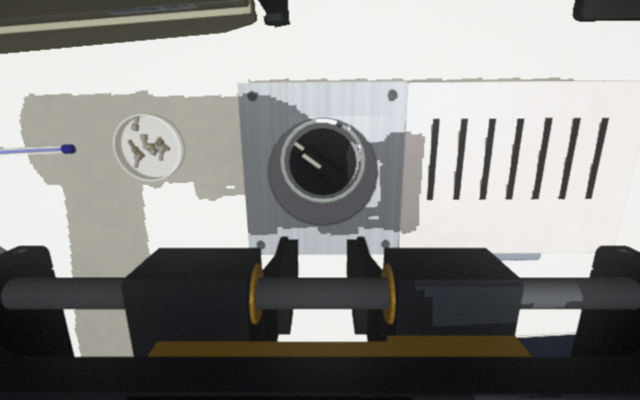

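The drawer is closed, with its lip just showing at (520,256). The knob is at about (323,162). I'll zoom in on it.

Run:
```python
import cv2
im=cv2.imread("pics/w8.png")[110:210,270:370]
cv2.imwrite("pics/c8.png",cv2.resize(im,(600,600),interpolation=cv2.INTER_CUBIC))
```

```text
(no output)
```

View pics/c8.png

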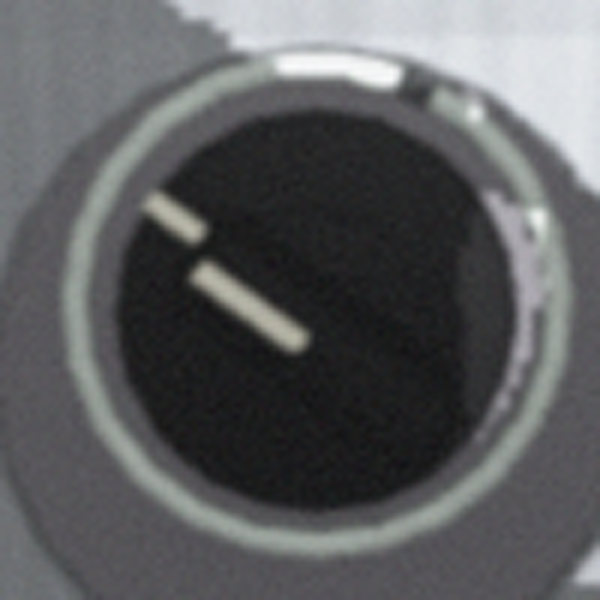

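Run:
```python
from h import *
c,b=cam("w8"),cam("w2")
g=lambda X,Y:((X+.5)/6-.5+270,(Y+.5)/6-.5+110)
P=lambda X,Y,z:onz(c,g(X,Y),z)
C=P(317,309,22);p=P(175,218,22);r=P(418,84,22)
print("C",C,"z-check rider tri",tri((c,g(418,84)),(b,(484/1.25,14/1.25))),"ptr",tri((c,g(175,218)),(b,(441/1.25,36/1.25))))
edge=[P(117,309,22),P(518,309,22)];print("skirt dia",np.linalg.norm(edge[0]-edge[1]))
a=lambda d:np.arctan2(d[1],d[0])
print("radii",np.linalg.norm(p-C),np.linalg.norm(r-C),"ang",a(p-C),a(r-C),a(p-C)-a(r-C))
q,w=P(198,270,50),P(299,346,50);print("bar",q,w,a(q-w))
R=Ro.from_rotvec(probe_bus.get_state()["eef_rot"]).as_matrix();print("yaw",a(R[:,0]))
```

```bash
python3 d.py 595 -200 90
```

```text
C [ 596.37 -198.84   22.  ] z-check rider tri [ 626.99 -215.97   15.31] ptr [ 611.16 -179.81   24.09]
skirt dia 58.80517482988471
radii 24.482166777757275 35.28525203986091 ang 0.9245912438746124 -0.49280112151456434 1.4173923653891767
bar [ 607.29 -183.83   50.  ] [ 596.17 -196.39   50.  ] 0.8459866082114721
yaw -0.0731910510521024
tool delta [25.46 -0.89 71.43]
rot err to down/yaw [-0. -0. -0.]
(20, -35) [ 480.42 -369.94   14.  ] [-76.42 176.99 147.37]
(-15, 0) [ 447.95 -332.58   14.  ] [-111.53  142.1   147.37]
(20, 33) [ 485.17 -302.11   14.  ] [-76.63 108.99 147.38]
```

The rows are not in the units I measure in: shifts go in shares of 75 cm and turns go in shares of 4 rad. I convert before sending: 60 mm / 750 = 0.08, 50 mm / 750 = 0.0667, -0.94 rad / 4 = -0.235.

pendant(plan=[[[0.4, 0.0133, 0, 0.0133, 0, 0, -0.035], [0.4, 0.0267, -0.0007, 0.0267, 0, 0, -0.07], [0.4, 0.0347, -0.0007, 0.04, 0, 0, -0.105], [0.4, 0.0347, -0.0007, 0.0533, 0, 0, -0.14], [0.4, 0.0347, -0.0007, 0.0667, 0, 0, -0.175], [0.4, 0.0347, -0.0007, 0.08, 0, 0, -0.21], [0.4, 0.0347, -0.0007, 0.08, 0, 0, -0.235], [0.4, 0.0347, -0.0007, 0.08, 0, 0, -0.235], [0.4, 0.0347, -0.0007, 0.08, 0, 0, -0.235]]])

```text
clock: 23.95
ee_pos: [595.4, -201.0, 102.0]
eef_rot: [2.853, 1.315, 0.001]
wrist_force: [-0.1, 0.2, 0.2]
opening: 0.4
grasp_force: 0.0
```

```bash
python3 d.py 596 -199 26
```

```text
tool delta [ 1.87 -0.91 76.02]
rot err to down/yaw [ 0.   -0.    0.93]
(20, -35) [ 480.42 -369.94   14.  ] [-203.19   22.21   87.93]
(-15, 0) [ 447.95 -332.58   14.  ] [-195.86  -26.74   87.89]
(20, 33) [ 485.17 -302.11   14.  ] [-148.52  -18.22   87.92]
```

To row units: 75 mm / 750 = 0.1, 67 mm / 750 = 0.0893.

pendant(plan=[[[0.4, 0.0027, -0.0013, 0.0267, 0, 0, 0], [0.4, 0.0027, -0.0013, 0.0533, 0, 0, 0], [0.4, 0.0027, -0.0013, 0.0733, 0, 0, 0], [0.4, 0.0027, -0.0013, 0.0893, 0, 0, 0], [0.4, 0.0027, -0.0013, 0.1, 0, 0, 0], [0.4, 0.0027, -0.0013, 0.1, 0, 0, 0]]])

```text
clock: 24.55
ee_pos: [595.6, -198.1, 25.6]
eef_rot: [-2.851, -1.318, 0.002]
wrist_force: [0.5, -0.7, 0.7]
opening: 0.402
grasp_force: 0.0
```

pendant(plan=[[[0, 0, 0, 0, 0, 0, 0], [0, 0, 0, 0, 0, 0, 0], [0, 0, 0, 0, 0, 0, 0], [0, 0, 0, 0, 0, 0, 0], [0, 0, 0, 0, 0, 0, 0], [0, 0, 0, 0, 0, 0, 0]]])

```text
clock: 25.15
ee_pos: [597.0, -198.3, 27.2]
eef_rot: [2.85, 1.32, 0.002]
wrist_force: [0.6, -0.6, 2.0]
opening: 0.157
grasp_force: 30.0
```

```bash
python3 d.py 596 -199 26
```

```text
tool delta [-1.12 -0.3   1.25]
rot err to down/yaw [ 0.   -0.    0.94]
(20, -35) [ 480.42 -369.94   14.  ] [-206.26   22.08   13.14]
(-15, 0) [ 447.95 -332.58   14.  ] [-198.77  -26.84   13.06]
(20, 33) [ 485.17 -302.11   14.  ] [-151.45  -18.16   13.11]
```

The bar is gripped (13.7 mm) with little side force. I'll turn it clockwise.

To row units: 1.38 rad / 4 = 0.345.

pendant(plan=[[[0, 0, 0, 0, 0, 0, 0.025], [0, 0, 0, 0, 0, 0, 0.05], [0, 0, 0, 0, 0, 0, 0.075], [0, 0, 0, 0, 0, 0, 0.1], [0, 0, 0, 0, 0, 0, 0.125], [0, 0, 0, 0, 0, 0, 0.15], [0, 0, 0, 0, 0, 0, 0.175], [0, 0, 0, 0, 0, 0, 0.2], [0, 0, 0, 0, 0, 0, 0.225], [0, 0, 0, 0, 0, 0, 0.25], [0, 0, 0, 0, 0, 0, 0.275], [0, 0, 0, 0, 0, 0, 0.3], [0, 0, 0, 0, 0, 0, 0.325], [0, 0, 0, 0, 0, 0, 0.345], [0, 0, 0, 0, 0, 0, 0.345], [0, 0, 0, 0, 0, 0, 0.345]]])

```text
clock: 26.75
ee_pos: [597.6, -201.9, 27.3]
eef_rot: [3.036, -0.796, 0.007]
wrist_force: [2.2, -14.4, -2.4]
opening: 0.158
grasp_force: 30.0
```

```bash
python3 -c "
from h import *
s=probe_bus.get_state();R=Ro.from_rotvec(s['eef_rot']).as_matrix();print(np.arctan2(R[1,0],R[0,0]),s['wrist_force'],s['ft_torque'])"
```

```text
-0.512601831933498 [  2.21 -14.39  -2.41] [-4.2  -0.76 -0.  ]
```

To row units: 2.6 mm / 750 = 0.0035, 1.5 mm / 750 = 0.002.

pendant(plan=[[[0, 0.0013, 0.0027, 0, 0, 0, 0], [0, 0.002, 0.0035, 0, 0, 0, 0], [0, 0.002, 0.0035, 0, 0, 0, 0], [0, 0.002, 0.0035, 0, 0, 0, 0]]])

```text
clock: 27.15
ee_pos: [597.6, -202.0, 27.3]
eef_rot: [3.038, -0.796, 0.005]
wrist_force: [2.7, -6.5, 0.9]
opening: 0.16
grasp_force: 30.0
```

pendant(plan=[[[0.2, 0, 0, 0, 0, 0, 0], [0.4, 0, 0, 0, 0, 0, 0], [0.4, 0, 0, 0, 0, 0, 0], [0.4, 0, 0, 0, 0, 0, 0], [0.4, 0, 0, -0.0333, 0, 0, 0], [0.4, 0, 0, -0.0867, 0, 0, 0], [0.4, 0, 0, -0.14, 0, 0, 0], [0.4, -0.0333, 0, -0.18, 0, 0, 0], [0.4, -0.0333, 0, -0.18, 0, 0, 0], [0.4, -0.0333, 0, -0.18, 0, 0, 0], [0.4, -0.0333, 0, -0.18, 0, 0, 0]]])

```text
clock: 28.25
ee_pos: [573.8, -188.6, 160.3]
eef_rot: [3.039, -0.797, -0.004]
wrist_force: [0.9, 0.1, -0.6]
opening: 0.401
grasp_force: 0.0
```

Run:
```python
from h import *
im=snap("w9");u,v=proj(cam("w9"),[596.5,-200,22]).astype(int);print(u,v)
im=im[v-50:v+50,u-50:u+50];cv2.imwrite("pics/c9.png",cv2.resize(im,(600,600),interpolation=cv2.INTER_CUBIC))
```

```text
322 160
```

View pics/c9.png

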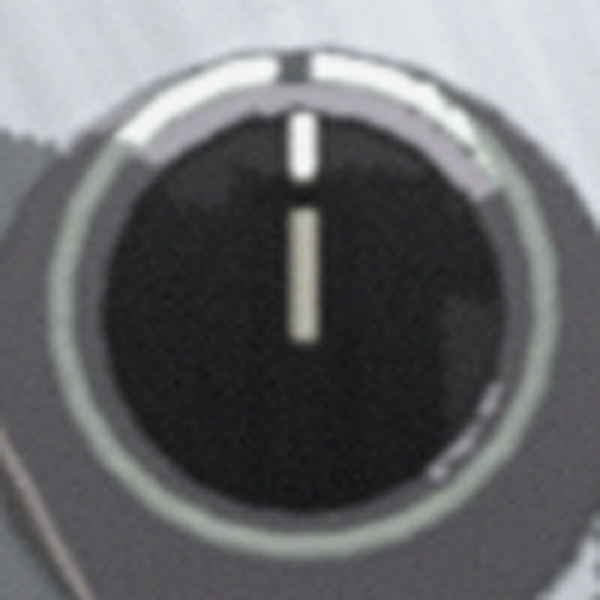

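The pointer line is at crop x ≈ 304 and the rider at x ≈ 294, so the knob is about 0.04 rad too far clockwise. I'll measure it finely and correct.

Create kn.py:
```python
import sys
from h import *
fn=sys.argv[1];c=cam(fn);g=cv2.cvtColor(cv2.imread(f"pics/{fn}.png"),cv2.COLOR_BGR2GRAY).astype(float)
u0,v0=proj(c,[596.5,-200,22]).astype(int)
w=g[v0-50:v0+50,u0-50:u0+50]
m=(w<60).astype(np.uint8);n,l,st,_=cv2.connectedComponentsWithStats(m);k=l==1+np.argmax(st[1:,4])
cn=max(cv2.findContours(k.astype(np.uint8),0,1)[0],key=cv2.contourArea)
e=cv2.fitEllipse(cv2.convexHull(cn));C=np.array(e[0]);print("skirt",e)
ys,xs=np.mgrid[0:100,0:100]
br=(w-60).clip(0)*((np.hypot(xs-C[0],ys-C[1])<31)&(ys<C[1]-21)&(abs(xs-C[0])<8))
L=np.array([(br*xs).sum(),(br*ys).sum()])/br.sum()
rd=(150-w).clip(0)*((abs(ys-11.5)<1.6)&(abs(xs-C[0])<5))
Rr=np.array([(rd*xs).sum(),(rd*ys).sum()])/rd.sum()
W=lambda p:onz(c,np.array(p)+[u0-50,v0-50],22)
c0,l,r=W(C),W(L),W(Rr);a=lambda d:np.arctan2(d[1],d[0])
print(C,L,Rr,"world",c0,l,r,"ptr",a(l-c0),"rider",a(r-c0),"still cw",a(l-c0)-a(r-c0))
print(w[9:14,40:60].astype(int))
```

```bash
python3 kn.py w9; python3 d.py 597 -201.5 26
```

```text
skirt ((49.94322967529297, 52.13785171508789), (65.91654205322266, 66.50748443603516), 87.90899658203125)
[49.94 52.14] [50.03 25.25] [48.49 11.55] world [ 595.64 -199.09   22.  ] [ 615.85 -210.59   22.  ] [ 626.49 -215.09   22.  ] ptr -0.5175199941447244 rider -0.47853575696901024 still cw -0.03898423717571414
[[177 183 190 199 198 180 148 122 117 109 110 144 196 227 225 216 213 201
  179 174]
 [229 232 234 237 236 217 160 110 102 104 104 151 216 242 242 241 240 236
  233 229]
 [242 242 243 244 244 229 171 110 102 100 112 148 216 243 244 244 244 243
  243 243]
 [243 243 241 242 239 210 146 102  96  99 105 149 206 237 238 239 238 241
  241 241]
 [239 234 229 221 211 181 132 114 105 106 111 137 164 185 189 193 199 212
  221 228]]
tool delta [ 26.87  -0.38 133.85]
rot err to down/yaw [ 0.    0.   -0.44]
(20, -35) [ 480.42 -369.94   14.  ] [  7.99 203.58 146.11]
(-15, 0) [ 447.95 -332.58   14.  ] [-38.63 186.97 146.23]
(20, 33) [ 485.17 -302.11   14.  ] [-21.16 142.15 146.13]
```

To row units: 133 mm / 750 = 0.1773, 120 mm / 750 = 0.16, -0.04 rad / 4 = -0.01.

pendant(plan=[[[0.4, 0.0347, -0.0007, 0.04, 0, 0, 0], [0.4, 0.0347, -0.0007, 0.08, 0, 0, 0], [0.4, 0.0347, -0.0007, 0.1133, 0, 0, 0], [0.4, 0.0347, -0.0007, 0.14, 0, 0, 0], [0.4, 0.0347, -0.0007, 0.16, 0, 0, 0], [0.4, 0.0347, -0.0007, 0.1773, 0, 0, 0], [0.4, 0.0347, -0.0007, 0.1773, 0, 0, 0], [0.4, 0.0347, -0.0007, 0.1773, 0, 0, 0], [0, 0.0347, -0.0007, 0.1773, 0, 0, 0], [0, 0.0347, -0.0007, 0.1773, 0, 0, 0], [0, 0.0347, -0.0007, 0.1773, 0, 0, 0], [0, 0.0347, -0.0007, 0.1773, 0, 0, 0], [0, 0.0347, -0.0007, 0.1773, 0, 0, 0], [0, 0.0347, -0.0007, 0.1773, 0, 0, 0], [0, 0.0347, -0.0007, 0.1773, 0, 0, -0.005], [0, 0.0347, -0.0007, 0.1773, 0, 0, -0.01], [0, 0.0347, -0.0007, 0.1773, 0, 0, -0.01], [0, 0.0347, -0.0007, 0.1773, 0, 0, -0.01]]])

```text
clock: 30.1
ee_pos: [597.4, -201.7, 29.3]
eef_rot: [3.054, -0.734, 0.001]
wrist_force: [-2.7, -4.7, 6.2]
opening: 0.159
grasp_force: 30.0
```

pendant(plan=[[[0.2, 0, 0, 0, 0, 0, 0], [0.4, 0, 0, 0, 0, 0, 0], [0.4, 0, 0, 0, 0, 0, 0], [0.4, 0, 0, 0, 0, 0, 0], [0.4, 0, 0, -0.0333, 0, 0, 0], [0.4, 0, 0, -0.0867, 0, 0, 0], [0.4, 0, 0, -0.14, 0, 0, 0], [0.4, -0.0333, 0, -0.18, 0, 0, 0], [0.4, -0.0333, 0, -0.18, 0, 0, 0], [0.4, -0.0333, 0, -0.18, 0, 0, 0], [0.4, -0.0333, 0, -0.18, 0, 0, 0]]])

```text
clock: 31.2
ee_pos: [574.6, -189.5, 162.3]
eef_rot: [-3.054, 0.736, 0.003]
wrist_force: [0.2, -0.1, 0.4]
opening: 0.402
grasp_force: 0.0
```

Run:
```python
from h import *
im=snap("w10");cv2.imwrite("pics/top2.png",camrig.get_image("top"))
```

```bash
python3 kn.py w10
```

```text
skirt ((49.62284469604492, 52.00459671020508), (65.5845947265625, 66.2144546508789), 78.97489166259766)
[49.62 52.  ] [49.66 24.83] [49.85 11.57] world [ 595.73 -199.14   22.  ] [ 616.8  -209.97   22.  ] [ 626.68 -215.22   22.  ] ptr -0.4748207939116109 rider -0.47917570849872515 still cw 0.004354914587114234
[[183 182 183 182 175 177 181 172 150 145 144 138 147 173 190 193 182 172
  173 179]
 [206 216 229 230 231 231 227 193 127 109 105 103 123 188 232 234 232 230
  222 214]
 [238 240 243 244 243 244 241 199 122  98 103  97 125 206 242 245 244 243
  240 239]
 [243 244 244 242 241 239 226 166 106  95  95  97 127 194 237 242 242 242
  243 244]
 [239 237 234 226 220 217 190 136 108 102 101 109 128 163 201 217 228 235
  237 239]]
```

View pics/w10.png

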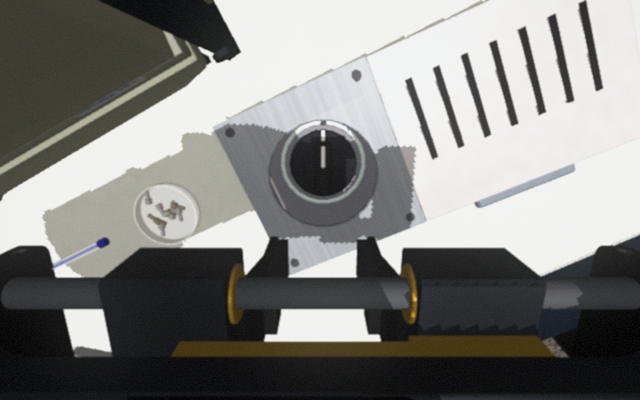

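The pointer is in line with the rider (0.004 rad residual). The lip is at (478–575, 165–207). I'll check numerically that the drawer is still home, then hand in.

Run:
```python
from h import *
c=cam("w10");e=np.array([np.cos(-.07),np.sin(-.07)])
x=[(onz(c,p,54)[:2]-[588.6,-285.3])@e for p in((480,207),(575,169))]
print("lip edge dryer x (home -78):",x)
if max(abs(np.array(x)+78))<6: print(order.close_job())
```

```text
lip edge dryer x (home -78): [np.float64(-77.97184267254048), np.float64(-77.03753598685645)]
the job is handed in; nothing more can be done
None
```

The job is handed in: all three filters present are on the drawer floor (two tipped, none touching), the drawer is fully home, and the pointer lines up with the rider to within about 0.005 rad.

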